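# Sort finished silverware into the bench trays

### The job

Clear the soldering bench by sorting the finished pieces: stand one napkin ring in each bay of the partitioned tray, both square salt cellars side by side in the tray without a partition, and the candle holder in the round dish. Every piece must stand upright and flat on the floor of its tray, none on top of another or on a rim; set them down, do not drop them, and leave the flux pot and the soldering brick where they are.

Things in the scene. Friction and masses are not known exactly. Their poses are not given: they have to be found in the camera images.
- ring1: First napkin ring: a plain polished grey metal tube standing upright, open at both ends, sizes in mm: outside diameter 44, wall 3.5, height 36, about 80 g. Origin: centre of its underside; z is up along its axis.
- ring2: Second napkin ring: a plain polished grey metal tube standing upright, open at both ends, sizes in mm: outside diameter 44, wall 3.5, height 36, about 80 g. Origin: centre of its underside; z is up along its axis. Same as the first; interchangeable.
- salt1: First salt cellar: a small square open-topped box of the same grey metal, 40 x 40 mm outside, 34 mm high, walls and floor 3 mm, about 100 g. Origin: centre of its underside; x and y are square to its sides, z up.
- salt2: Second salt cellar: a small square open-topped box of the same grey metal, 40 x 40 mm outside, 34 mm high, walls and floor 3 mm, about 100 g. Origin: centre of its underside; x and y are square to its sides, z up. Same as the first; interchangeable.
- candle: Candle holder of the same grey metal, about 160 g, standing upright: a round foot of diameter 56 mm (all sizes in mm; 4 thick at its edge, rising as a cone to the stem at height 10), a short stem of diameter 20 and a round cup of diameter 30 from height 20 to the top at 46, with a dark closed top. The cup is the place to grip. Origin: centre of its underside; z up.
- bay_tray: The tray with a partition: dark wooden tray with a cork-coloured floor, fixed to the bench, sizes in mm: outside 96 along its x, 156 along its y, height 12; outer walls 4 thick and its inner floor 4 above the bench, so the rim stands 8 above the floor. One 4 mm partition along its x at mid-length, as high as the rim, makes two equal bays, each 88 (x) by 72 (y) inside, with centres at y = +38 and y = -38. Origin: centre of its underside, at bench height; z up.
- open_tray: The tray without a partition: dark wooden tray with a cork-coloured floor, fixed to the bench, sizes in mm: outside 96 along its x, 156 along its y, height 12; outer walls 4 thick and its inner floor 4 above the bench, so the rim stands 8 above the floor. Inside it is one space of 88 (x) by 148 (y). Origin: centre of its underside, at bench height; z up.
- dish: Round dark wooden dish with a cork-coloured floor, fixed to the bench, sizes in mm: outside diameter 92 at the foot, 100 at the rim, height 12, wall 4; its flat inner floor, about 84 across, is 4 above the bench. Origin: centre of its underside, at bench height; z up.
- pot: Bystander: brown earthenware flux pot, a round open cup of rim diameter 62 mm, height 42 mm, standing loose. Origin: centre of its underside.
- brick: Bystander: pale loose soldering brick, 65 (x) by 130 (y) by 32 mm high. Origin: centre of its underside.

How it is judged:
By the outcome, as a careful person would: the job done as asked, in the order asked, and still so for the second after the job is handed in, with the robot touching nothing.
It also fails if it takes over 120 s, if anything falls off the work surface, if the arm or the gripper's body presses on something with over 40 N, if the wrist force passes 120 N, or if a joint passes its speed limit or range.

### The arm

A 6-joint arm with a two-finger parallel gripper is mounted at the origin on the work surface. World frame = base frame: x ahead of the robot, y to its left, z up, the work surface at z = 0. Lengths are in m, angles in rad, forces in N, time in s.
With the tool pointing down it reaches from about 0.35 to 0.975 m from the base axis. Payload 4.9 kg.
Tool frame: the origin (TCP) lies midway between the tips of the shut fingers; the grasp point (between the pads) lies ctrl.tcp_to_grasp behind it (ctrl.tcp_to_grasp is the distance from the TCP to the grasp point, in m); z points along the fingers, y is the direction in which the jaws open and shut (so a half turn about z gives the same grasp; the last joint's range is limited). The gripper opens to 85 mm and grips with 20 to 120 N. Pads are 22 mm wide; open, the fingers measure 114 mm over their backs; the gripper's body (76 mm by 85 mm) begins 54 mm behind the grasp point. The pads swing forward as they close: fully open they stand 13 mm farther back than shut.
Start: joints at [-0.119, 0.053, 1.613, -0, 1.476, -0.119], TCP at [0.625, 0, 0.231] pointing down, gripper open.
Joint ranges: [-3.01, 3.01], [-1.01, 2.22], [0.06, 2.58], [-1.02, 4.17], [0.09, 2.62], [-3.14, 3.14]. Speed limits (rad/s): [2.57, 2.57, 3.14, 3.14, 3.14, 3.14].

### API

Orientations are given as a rotation vector (axis times angle).
In Python, from station import ctrl, get_image, calibration, finish_job, models gives the robot as it stands.
- The arm moves only by the shell command python3 -m creep 'ROWS' [FORCE]. ROWS is JSON, a list of rows, each a list of 7 numbers: the opening, from 0 (shut) to 1 (fully open), then the shift along the tool's x, y, z in m, then the turn, a rotation vector about the tool's x, y, z in degrees. A call has 1 to 20 rows; each row shifts and turns the commanded pose from where the row before left it, along the tool's axes as they then stand; what a row does not reach is not made up. A row lasts 1/10 s, in which the tool goes at most 50 mm and 8.59 degrees, less where a joint would pass 70% of its speed; a pose out of reach is approached as far as the arm can. A call with a gripper value outside its range is refused whole. The fingers move at their own pace and stop on an object; FORCE is the grip in N (left out, the last holds). Time passes only in rows, so rows that do not move let the fingers close. It gives the time, the measured TCP pose, the force and the opening at its end, in the units of the state.
- ctrl.get_obs(): the state, without advancing time (a new reading comes with each control period).
- get_image(name): name is "scene" or "side" or "wrist"; returns the picture (384x512x3 uint8, red, green, blue); there is no depth.
- calibration(name): a dict with "mtx" (3x3 intrinsics, pixels), "k1" (the pictures are not rectified: a ray, as slopes to the right and down, at radius r is drawn at 1 + k1 r^2 times it, then the intrinsics apply), "R" (3x3) and "t" (3): a world point X has camera coordinates R X + t. Camera axes: x right, y down, z forward; pixel columns grow to the right and rows downward; lengths in m; the calibration is good to about 2 mm. A picture is of the moment at which its call begins: read the wrist's pose just before it. calibration takes no time and is no camera call; for the wrist camera it gives the pose at the moment of the call.
- finish_job(): hands the job in, once; it reports no verdict.
Trained networks look in the newest picture that a camera, given by its name, has taken for a name from the list of things; names that differ only in an ending like _2 or _b are one class to them, and where a whole thing is asked for, a point or a joint stands for the part that bears it (a point fixed in the world has none). Each returns a list of dicts, best first, with "conf" (0 to 1); they miss things now and then, are a little off and sometimes report something else, mostly with a low value. They report only what shows in the picture. A call takes as long as a camera call.
- models.search_frame(camera, name): "extent" ([left, top, right, bottom] in pixels, round what is visible of it).
The state is a dict: "t": time; "q": joint angles; "dq": joint speeds; "effort": joint torques, N m; "tool_pos": TCP position; "tool_rot": TCP orientation; "contact_force": force on the tool from outside, world axes, zero at the start; "wrist_torque": the same for the moment, N m; "opening": finger opening in m.
Only numpy, scipy, OpenCV 4.12 (cv2) and the standard library are available. Lean on these libraries where they do the work, as an engineer would, in place of code of your own. Each camera call takes 0.05 s, during which the arm holds its last target. There are 200 camera calls.

## Working session

There is one attempt and no reset: what is moved stays moved. The work goes in short steps, Python scripts to look and compute and a shell command to move; the robot and the scene stay as the last step left them, time stands still between calls to the robot, and variables do not carry over. Pictures are saved under pics/ and viewed, about 12 in all and at most 16, crops included, and the job is handed in when it is done.

```bash
ls; mkdir -p pics
python3 - <<'E'
from station import ctrl,get_image,calibration,models
import cv2,numpy as np
print(ctrl.get_obs(),ctrl.tcp_to_grasp)
for c in ["scene","side","wrist"]:
    k=calibration(c);im=get_image(c);cv2.imwrite(f"pics/{c}0.png",im[:,:,::-1])
    print(c,k)
    for n in ["ring1","salt1","candle","bay_tray","open_tray","dish","pot","brick"]:
        for d in models.search_frame(c,n)[:3]: print(n,np.round(d["extent"]).tolist(),round(d["conf"],2))
E
```

```text
pics
{'t': 0.0, 'q': array([-1.19002617e-01,  5.33756355e-02,  1.61428620e+00,  2.02868557e-05,
        1.47603685e+00, -1.18994869e-01]), 'dq': array([ 0.00013905, -0.0014173 ,  0.00164941, -0.0009671 , -0.00105012,
        0.00070266]), 'effort': array([ 2.70554956e-04, -3.93670499e+01, -3.70175600e+01, -1.62778279e-04,
        6.93513779e-03, -6.06393527e-06]), 'tool_pos': array([6.24370606e-01, 7.97203307e-05, 2.30056061e-01]), 'tool_rot': array([-2.22027236e+00, -2.22025085e+00,  2.01895212e-03]), 'contact_force': array([ 0.6555807 , -0.77060833,  0.23438893]), 'wrist_torque': array([-0.03376043,  0.01156711, -0.01200507]), 'opening': 0.08555342654672686} 0.0187
scene {'mtx': array([[401.24384026,   0.        , 258.45721352],
       [  0.        , 401.24384026, 188.85330043],
       [  0.        ,   0.        ,   1.        ]]), 'k1': -0.05812546108101931, 'R': array([[ 0.35208732,  0.93594965,  0.00572489],
       [ 0.76606452, -0.2846546 , -0.57629585],
       [-0.53775428,  0.2072921 , -0.81722109]]), 't': array([-0.19623097, -0.3480767 ,  1.46852942])}
ring1 [288.0, 152.0, 29
[... 1190 characters left out ...]
      , 258.43088004],
       [  0.        , 326.41609232, 190.595368  ],
       [  0.        ,   0.        ,   1.        ]]), 'k1': 0.0037734568905034077, 'R': array([[ 9.99999627e-01,  8.10656001e-05,  8.59555086e-04],
       [-1.70198761e-04, -9.57535852e-01,  2.88314176e-01],
       [ 8.46427173e-04, -2.88314215e-01, -9.57535481e-01]]), 't': array([-0.62439192, -0.03673072,  0.37975963])}
ring1 [187.0, 2.0, 235.0, 24.0] 0.74
ring1 [43.0, 0.0, 79.0, 9.0] 0.69
salt1 [74.0, 73.0, 142.0, 125.0] 0.86
salt1 [89.0, 190.0, 144.0, 249.0] 0.6
candle [87.0, 272.0, 108.0, 297.0] 0.51
bay_tray [215.0, 91.0, 311.0, 231.0] 0.68
dish [164.0, 351.0, 199.0, 368.0] 0.56
pot [185.0, 268.0, 235.0, 322.0] 0.6
```

Run:
```python
import cv2
a=cv2.imread("pics/scene0.png")[100:275,110:400];cv2.imwrite("pics/s1.png",cv2.resize(a,None,fx=2.75,fy=2.75,interpolation=2))
a=cv2.imread("pics/side0.png")[100:310,170:380];cv2.imwrite("pics/s2.png",cv2.resize(a,None,fx=2.85,fy=2.85,interpolation=2))
```

```text
(no output)
```

View pics/s1.png

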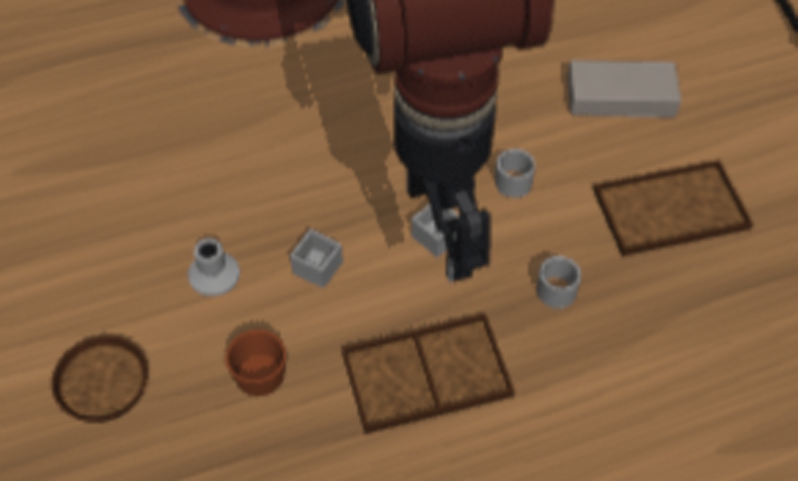

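View pics/s2.png

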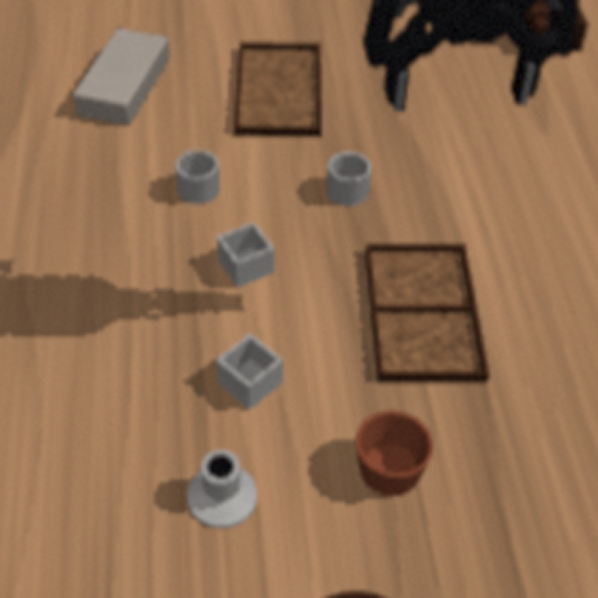

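```bash
cat > h.py <<'E'
import numpy as np,cv2
from station import calibration
def ray(c,p,cal=None):
    k=cal or calibration(c)
    u=cv2.undistortPoints(np.array([[p]],float),k["mtx"],np.array([k["k1"],0,0,0.]))[0,0]
    d=k["R"].T@np.array([*u,1]);return -k["R"].T@k["t"],d/np.linalg.norm(d)
def tri(rays):
    A=np.zeros((3,3));b=np.zeros(3)
    for o,d in rays:
        P=np.eye(3)-np.outer(d,d);A+=P;b+=P@o
    x=np.linalg.solve(A,b);return x,max(np.linalg.norm((np.eye(3)-np.outer(d,d))@(x-o)) for o,d in rays)
def plane(c,p,z,cal=None):
    o,d=ray(c,p,cal);return (o+d*(z-o[2])/d[2])
E
python3 - <<'E'
from h import *
np.set_printoptions(precision=4,suppress=True)
S=lambda x,y:((x+.5)/2.75-.5+110,(y+.5)/2.75-.5+100)
D=lambda x,y:((x+.5)/2.85-.5+170,(y+.5)/2.85-.5+100)
for n,s,d in [("ringA",(516,161),(198,164)),("ringB",(560,270),(349,164)),("saltR",(318,249),(252,360)),("candle",(208,247),(221,467)),("pot",(258,344),(394,442)),
 ("o1",(594,186),(241,44)) ]:
    if n=="o1":continue
    print(n,*tri([ray("scene",S(*s)),ray("side",D(*d))]), plane("scene",S(*s),.036),plane("side",D(*d),.036))
print("saltL",plane("side",D(246,243),.034))
print("dish",plane("scene",S(101,376),.012))
for n,s,d in [("bay",[(343,347),(485,316),(513,394),(367,431)],[(378,380),(366,245),(464,245),(487,378)]),("open",[(594,186),(720,162),(751,226),(623,254)],[(235,132),(241,44),(320,44),(321,132)])]:
    for a,b in zip(s,d): print(n,*tri([ray("scene",S(*a)),ray("side",D(*b))]),plane("scene",S(*a),.012)[:2],plane("side",D(*b),.012)[:2])
# salt tops corners, side
for n,c in [("saltR",[(220,368),(249,337),(282,370),(249,390)]),("saltL",[(217,235),(262,226),(273,247),(231,258)])]:
    for p in c: print(n,plane("side",D(*p),.034)[:2])
for p in [(288,70),(122,28)]:pass
E
```

```text
ringA [0.4277 0.1767 0.0399] 0.001306674430531359 [0.4236 0.1794 0.036 ] [0.4284 0.1793 0.036 ]
ringB [0.5793 0.1605 0.0412] 0.0002894834470265349 [0.5761 0.1628 0.036 ] [0.5805 0.1658 0.036 ]
saltR [ 0.4625 -0.0692  0.0355] 0.001608699823542943 [ 0.4614 -0.068   0.036 ] [ 0.4633 -0.0712  0.036 ]
candle [ 0.4299 -0.1795  0.0502] 0.001807586675905136 [ 0.418  -0.1776  0.036 ] [ 0.431  -0.1727  0.036 ]
pot [ 0.5641 -0.1656  0.0505] 0.005172393572525358 [ 0.5516 -0.1606  0.036 ] [ 0.5694 -0.1617  0.036 ]
saltL [0.4687 0.0673 0.034 ]
dish [ 0.518  -0.3194  0.012 ]
bay [ 0.5709 -0.0793  0.0084] 0.0022082988961672533 [ 0.5712 -0.078 ] [ 0.5712 -0.0841]
bay [0.5863 0.0748 0.011 ] 0.001154308968794635 [0.5877 0.0736] [0.5855 0.0752]
bay [0.6807 0.0657 0.0114] 0.001519861651473515 [0.6821 0.0643] [0.6799 0.0669]
bay [ 0.667  -0.0859  0.0065] 0.00034944742478333027 [ 0.6693 -0.0864] [ 0.6653 -0.0901]
open [0.4701 0.2586 0.009 ] 0.0011924509095574166 [0.471  0.2582] [0.4705 0.2535]
open [0.4887 0.414  0.0104] 0.0002826012758400681 [0.49   0.4127] [0.4884 0.4122]
open [0.5823 0.4    0.0127] 0.0018247194261069688 [0.5835 0.3988] [0.5817 0.4037]
open [0.5642 0.249  0.0077] 0.0009255550178976842 [0.5674 0.2462] [0.563  0.2452]
saltR [ 0.4358 -0.0758]
saltR [ 0.4628 -0.0448]
saltR [ 0.4879 -0.0824]
saltR [ 0.4585 -0.1004]
saltL [0.442  0.0801]
saltL [0.4856 0.0883]
saltL [0.4935 0.06  ]
saltL [0.4533 0.0494]
```

```bash
python3 -m creep '[[1,0.02,-0.0057,0.01,0,0,0],[1,0.02,-0.0057,0.01,0,0,0],[1,0.02,-0.0057,0.01,0,0,0],[1,0.02,-0.0057,0.01,0,0,0],[1,0.02,-0.0057,0.01,0,0,0],[1,0.02,-0.0057,0.01,0,0,0],[1,0.02,-0.0057,0.01,0,0,0],[1,0.02,-0.0057,0.01,0,0,0],[1,0,0,0,0,0,0],[1,0,0,0,0,0,0]]' 40
python3 - <<'E'
from h import *
from station import *
np.set_printoptions(precision=4,suppress=True)
o=ctrl.get_obs();print(o["tool_pos"],o["tool_rot"])
k=calibration("wrist");im=get_image("wrist");s=get_image("scene")
for p in [(.5793,.1605,.036),(.4277,.1767,.036),(.4687,.0673,.034),(.4625,-.0692,.034),tuple(o["tool_pos"])]:
    q=cv2.projectPoints(np.array([p]),cv2.Rodrigues(k["R"])[0],k["t"],k["mtx"],np.array([k["k1"],0,0,0]))[0].ravel();print(p,q)
    if max(abs(q))<600: im=cv2.circle(im.copy(),tuple(int(v) for v in q),2,(255,0,0),-1)
cv2.imwrite("pics/w1.png",cv2.resize(im,None,fx=1.5,fy=1.5)[:,:,::-1])
cv2.imwrite("pics/s3.png",s[:,:,::-1])
E
```

```text
t: 2.35
tool_pos: [0.5794, 0.16, 0.1513]
tool_rot: [2.22, 2.222, -0.001]
contact_force: [-0.6, 0.2, 0.3]
opening: 0.0855
[0.5794 0.16   0.1513] [ 2.2203  2.2222 -0.0007]
(0.5793, 0.1605, 0.036) [259.2475 185.8193]
(0.4277, 0.1767, 0.036) [ 71.7313 166.407 ]
(0.4687, 0.0673, 0.034) [137.7145 283.4642]
(0.4625, -0.0692, 0.034) [145.5645 399.4734]
(np.float64(0.5793512893250856), np.float64(0.1599795502236618), np.float64(0.15127356424743546)) [260.0842 251.9773]
```

View pics/w1.png

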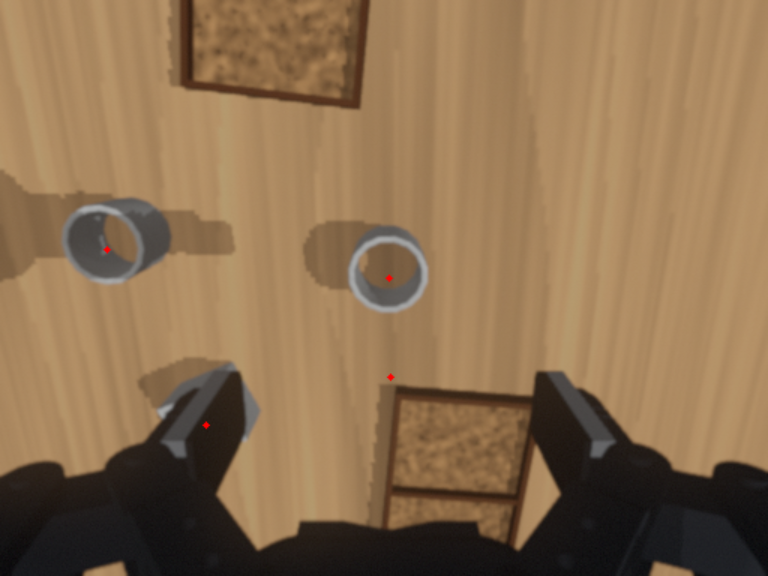

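```bash
python3 -m creep '[[1,0.0035,0,0.02,0,0,0],[1,0,0,0.025,0,0,0],[1,0,0,0.025,0,0,0],[1,0,0,0.025,0,0,0],[1,0,0,0.025,0,0,0],[1,0,0,0.015,0,0,0],[1,0,0,0.01,0,0,0],[1,0,0,0,0,0,0],[0,0,0,0,0,0,0],[0,0,0,0,0,0,0],[0,0,0,0,0,0,0],[0,0,0,0,0,0,0],[0,0,0,0,0,0,0],[0,0,0,0,0,0,0],[0,0,0,0,0,0,0],[0,0,0,0,0,0,0],[0,0,0,0,0,0,0]]' 40
```

```text
t: 4.15
tool_pos: [0.5806, 0.1637, 0.008]
tool_rot: [2.22, 2.22, 0.003]
contact_force: [-0.9, -0.2, 6.3]
opening: 0.0432
```

```bash
python3 -m creep '[[0,0,0,-0.01,0,0,0],[0,0,0,-0.02,0,0,0],[0,0,0,-0.02,0,0,0],[0,-0.022,0.0081,-0.02,0,0,0],[0,-0.022,0.0081,-0.01,0,0,0],[0,-0.022,0.0081,0,0,0,0],[0,-0.022,0.0082,0,0,0,0],[0,-0.022,0.0082,0.01,0,0,0],[0,-0.022,0.0083,0.02,0,0,0],[0,0,0,0.01,0,0,0],[0,0,0,0,0,0,0],[0,0,0,0,0,0,0]]'
python3 - <<'E'
from h import *
from station import *
k=calibration("wrist");im=get_image("wrist");s=get_image("side")
cv2.imwrite("pics/w2.png",np.hstack([im,cv2.resize(s[150:240,280:360],(384,432))[:384]])[:,:,::-1][:, :,:])
a=cv2.resize(cv2.imread("pics/w2.png"),(798,342));cv2.imwrite("pics/w2.png",a)
E
```

```text
t: 5.35
tool_pos: [0.6279, 0.0323, 0.0462]
tool_rot: [-2.22, -2.221, 0.001]
contact_force: [0.1, -0.3, -1.4]
opening: 0.0433
```

View pics/w2.png

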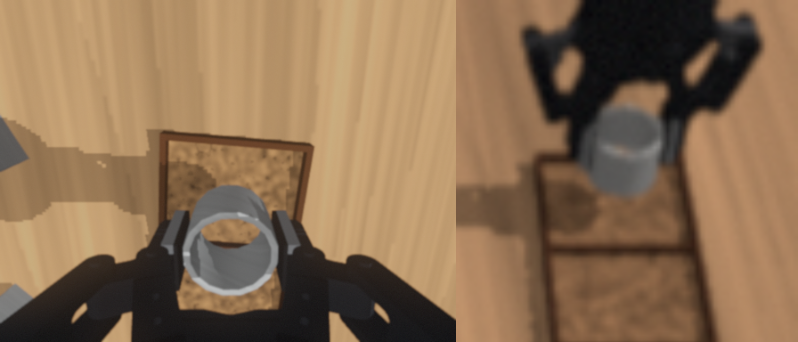

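```bash
python3 -m creep '[[0,0,0,0.014,0,0,0],[0,0,0,0.012,0,0,0],[0,0,0,0.004,0,0,0],[0,0,0,0.001,0,0,0],[0,0,0,0.001,0,0,0],[0,0,0,0,0,0,0]]'
```

```text
t: 6.05
tool_pos: [0.6286, 0.0314, 0.0145]
tool_rot: [2.221, 2.221, 0.0]
contact_force: [-0.2, 0.3, -1.5]
opening: 0.0434
```

```bash
python3 -m creep '[[0,0,0,0.001,0,0,0],[0,0,0,0.001,0,0,0],[0,0,0,0,0,0,0]]'
```

```text
t: 6.35
tool_pos: [0.6284, 0.0315, 0.0124]
tool_rot: [2.221, 2.221, 0.0]
contact_force: [0.3, -0.4, -1.3]
opening: 0.0432
```

```bash
python3 -m creep '[[0,0,0,0.001,0,0,0],[0,0,0,0,0,0,0]]'; python3 -m creep '[[0,0,0,0.001,0,0,0],[0,0,0,0,0,0,0]]'; python3 -m creep '[[0,0,0,0.001,0,0,0],[0,0,0,0,0,0,0]]'
```

```text
t: 6.55
tool_pos: [0.6286, 0.0315, 0.0121]
tool_rot: [2.221, 2.221, 0.0]
contact_force: [-2.5, -0.2, 4.3]
opening: 0.0432
t: 6.75
tool_pos: [0.6287, 0.0314, 0.012]
tool_rot: [-2.221, -2.222, 0.001]
contact_force: [-5.5, -0.2, 9.4]
opening: 0.0433
t: 6.95
tool_pos: [0.6287, 0.0315, 0.012]
tool_rot: [-2.221, -2.221, 0.001]
contact_force: [-8.5, 0.4, 15.4]
opening: 0.0436
```

```bash
python3 -m creep '[[0,0,0,-0.002,0,0,0],[0.65,0,0,0,0,0,0],[0.65,0,0,0,0,0,0],[0.65,0,0,0,0,0,0],[0.65,0,0,-0.01,0,0,0],[0.65,0,0,-0.02,0,0,0],[1,0,0,-0.03,0,0,0],[1,0,0,-0.03,0,0,0],[1,0.025,-0.034,-0.01,0,0,0],[1,0.025,-0.034,0,0,0,0],[1,0.025,-0.034,0,0,0,0],[1,0.025,-0.034,0,0,0,0],[1,0.025,-0.034,0,0,0,0],[1,0.0235,-0.033,0,0,0,0],[1,0,0,0,0,0,0],[1,0,0,0,0,0,0]]'
python3 - <<'E'
from h import *
from station import *
o=ctrl.get_obs();print(o["tool_pos"],o["q"])
k=calibration("wrist");im=get_image("wrist").copy();s=get_image("scene")
for p in [(.4255,.18,.036),(.4687,.0673,.034)]:
    q=cv2.projectPoints(np.array([p]),cv2.Rodrigues(k["R"])[0],k["t"],k["mtx"],np.array([k["k1"],0,0,0]))[0].ravel();print(p,q)
    if max(abs(q))<600: cv2.circle(im,tuple(int(v) for v in q),2,(255,0,0),-1)
z=cv2.resize(s[150:275,200:330],None,fx=3,fy=3,interpolation=2)
cv2.imwrite("pics/w3.png",np.hstack([cv2.resize(im,(400,300)),cv2.resize(z,(312,300))])[:,:,::-1])
E
```

```text
t: 8.55
tool_pos: [0.4253, 0.1805, 0.112]
tool_rot: [2.219, 2.222, 0.002]
contact_force: [0.3, -0.2, -0.9]
opening: 0.0855
[0.42529302 0.18045218 0.11200766] [ 2.40156122e-01 -2.47477756e-01  2.09716565e+00 -3.14271532e-04
  1.29022122e+00  2.38585910e-01]
(0.4255, 0.18, 0.036) [259.56111491 202.40958377]
(0.4687, 0.0673, 0.034) [312.17878988 332.65054663]
```

View pics/w3.png

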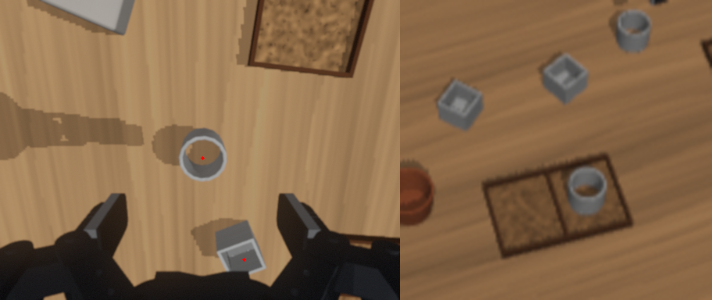

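```bash
python3 -m creep '[[1,0,0,0.02,0,0,0],[1,0,0,0.025,0,0,0],[1,0,0,0.025,0,0,0],[1,0,0,0.02,0,0,0],[1,0,0,0.01,0,0,0],[1,0,0,0.004,0,0,0],[1,0,0,0,0,0,0],[0,0,0,0,0,0,0],[0,0,0,0,0,0,0],[0,0,0,0,0,0,0],[0,0,0,0,0,0,0],[0,0,0,0,0,0,0],[0,0,0,0,0,0,0],[0,0,0,0,0,0,0]]' 40
```

```text
t: 10.05
tool_pos: [0.4262, 0.1802, 0.0085]
tool_rot: [2.221, 2.221, 0.002]
contact_force: [-1.0, -1.1, 5.8]
opening: 0.043
```

```bash
python3 -m creep '[[0,0,0,-0.01,0,0,0],[0,0,0,-0.02,0,0,0],[0,0,0,-0.03,0,0,0],[0,0,0,-0.03,0,0,0],[0,-0.025,0.0218,-0.01,0,0,0],[0,-0.025,0.0218,0,0,0,0],[0,-0.025,0.0218,0,0,0,0],[0,-0.025,0.0218,0,0,0,0],[0,-0.025,0.0218,0,0,0,0],[0,-0.025,0.0218,0,0,0,0],[0,-0.025,0.0218,0,0,0,0],[0,-0.025,0.0218,0,0,0,0],[0,-0.024,0.0216,0,0,0,0],[0,0,0,0.03,0,0,0],[0,0,0,0.03,0,0,0],[0,0,0,0.01,0,0,0],[0,0,0,0,0,0,0],[0,0,0,0,0,0,0]]'
```

```text
t: 11.85
tool_pos: [0.622, -0.0439, 0.0385]
tool_rot: [2.22, 2.221, 0.001]
contact_force: [-0.0, 0.1, 0.2]
opening: 0.0429
```

```bash
python3 -m creep '[[0,0,0,0.013,0,0,0],[0,0,0,0.008,0,0,0],[0,0,0,0.003,0,0,0],[0,0,0,0.001,0,0,0],[0,0,0,0,0,0,0]]';  python3 -m creep '[[0,0,0,0.001,0,0,0],[0,0,0,0,0,0,0]]';python3 -m creep '[[0,0,0,0.001,0,0,0],[0,0,0,0,0,0,0]]'
```

```text
t: 12.35
tool_pos: [0.6216, -0.044, 0.0126]
tool_rot: [2.221, 2.221, 0.0]
contact_force: [-0.3, 0.7, 1.1]
opening: 0.0427
t: 12.55
tool_pos: [0.6216, -0.044, 0.0125]
tool_rot: [-2.221, -2.221, 0.0]
contact_force: [-3.3, 2.0, 6.7]
opening: 0.0424
t: 12.75
tool_pos: [0.6217, -0.044, 0.0125]
tool_rot: [-2.221, -2.221, 0.001]
contact_force: [-7.3, 1.7, 11.3]
opening: 0.0432
```

```bash
python3 -m creep '[[0,0,0,-0.001,0,0,0],[0.65,0,0,0,0,0,0],[0.65,0,0,0,0,0,0],[0.65,0,0,0,0,0,0],[0.65,0,0,-0.01,0,0,0],[0.65,0,0,-0.02,0,0,0],[1,0,0,-0.03,0,0,0],[1,0,0,-0.03,0,0,0],[1,0.019,-0.026,-0.01,0,0,0],[1,0.019,-0.026,0,0,0,0],[1,0.019,-0.026,0,0,0,0],[1,0.019,-0.026,0,0,0,0],[1,0.019,-0.026,0,0,0,0],[1,0.019,-0.026,0,0,0,0],[1,0,0,0,0,0,-7],[1,0,0,0,0,0,-7],[1,0,0,0,0,0,0],[1,0,0,0,0,0,0]]'
python3 - <<'E'
from h import *
from station import *
o=ctrl.get_obs();print(o["tool_pos"],o["tool_rot"])
im=get_image("wrist").copy();s=get_image("scene");np.savez("wcal.npz",**calibration("wrist"))
z=cv2.resize(s[150:275,200:330],(312,300),interpolation=2)
a=np.zeros((600,800,3),np.uint8);a[:,:]=cv2.resize(im,(800,600),interpolation=2);a[:200,:208]=cv2.resize(z,(208,200))
cv2.imwrite("pics/w4.png",a[:,:,::-1])
E
```

```text
t: 14.55
tool_pos: [0.4656, 0.07, 0.1119]
tool_rot: [1.937, 2.473, 0.001]
contact_force: [-0.7, -0.3, -1.3]
opening: 0.0856
[0.46564728 0.06997177 0.11185785] [1.93694523e+00 2.47259138e+00 8.10880688e-04]
```

View pics/w4.png

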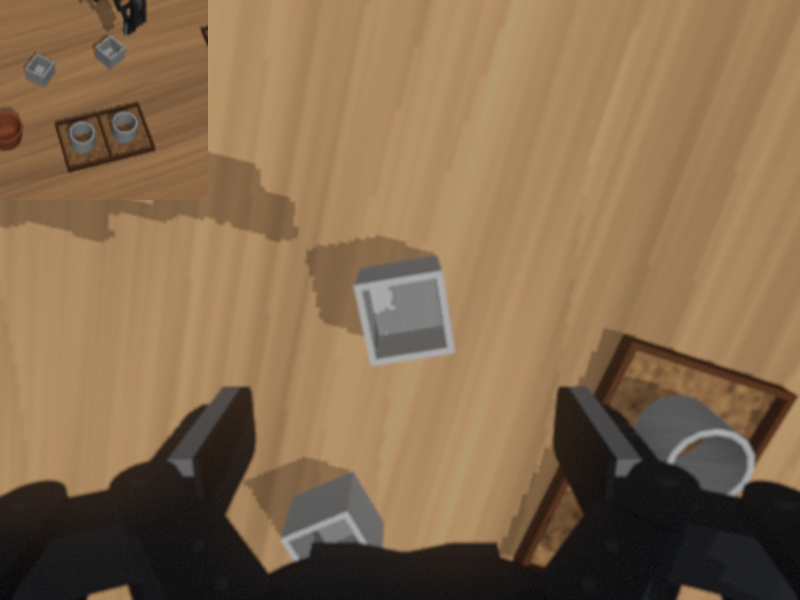

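Run:
```python
from h import *
k=dict(np.load("wcal.npz"));k["k1"]=float(k["k1"])
f=512/800
P=np.array([plane("wrist",((x+.5)*f-.5,(y+.5)*f-.5),.034,k)[:2] for x,y in [(356,286),(440,270),(453,353),(372,364)]])
print(P,P.mean(0))
for i in range(4):
    d=P[(i+1)%4]-P[i];print(np.linalg.norm(d),np.degrees(np.arctan2(d[1],d[0])))
S=lambda x,y:((x+.5)/208*130-.5+200,(y+.5)/200*125-.5+150)
print(plane("scene",S(110,46),.034))
```

```text
[[0.44089121 0.07782626]
 [0.47561315 0.0940089 ]
 [0.49188097 0.05694019]
 [0.45634275 0.04241444]] [0.46618202 0.06779745]
0.03830784176381386 24.98853114290995
0.040481245920850784 -66.30544364305635
0.0383922197088095 -157.7683925707132
0.03863608417529574 113.57349827953098
[0.46454776 0.06712019 0.034     ]
```

```bash
python3 -m creep '[[1,-0.002,0,0.02,0,0,-5],[1,0,0,0.025,0,0,-4.7],[1,0,0,0.025,0,0,0],[1,0,0,0.02,0,0,0],[1,0,0,0.01,0,0,0],[1,0,0,0.005,0,0,0],[1,0,0,0,0,0,0],[0,0,0,0,0,0,0],[0,0,0,0,0,0,0],[0,0,0,0,0,0,0],[0,0,0,0,0,0,0],[0,0,0,0,0,0,0],[0,0,0,0,0,0,0],[0,0,0,0,0,0,0]]' 40
```

```text
t: 16.05
tool_pos: [0.4667, 0.0681, 0.0073]
tool_rot: [1.717, 2.629, 0.001]
contact_force: [-1.4, 0.0, 6.2]
opening: 0.0392
```

```bash
python3 -m creep '[[0,0,0,-0.01,0,0,0],[0,0,0,-0.025,0,0,0],[0,0,0,-0.025,0,0,7.65],[0,0,0,-0.025,0,0,7.65],[0,0,0,-0.015,0,0,7.65],[0,0,0,0,0,0,7.65],[0,0.0254,0.0023,0,0,0,0],[0,0.0254,0.0023,0,0,0,0],[0,0.0254,0.0023,0,0,0,0],[0,0.0254,0.0023,0,0,0,0],[0,0.0254,0.0023,0,0,0,0],[0,0.0254,0.0023,0,0,0,0],[0,0.0254,0.0023,0,0,0,0],[0,0.0254,0.0023,0,0,0,0],[0,0.0254,0.0023,0,0,0,0],[0,0.0254,0.0023,0,0,0,0],[0,0.0254,0.0023,0,0,0,0],[0,0.0254,0.0023,0.01,0,0,0],[0,0,0,0.02,0,0,0],[0,0,0,0,0,0,0]]'
python3 - <<'E'
from h import *
from station import *
im=get_image("wrist");np.savez("wcal.npz",**calibration("wrist"))
cv2.imwrite("pics/w5.png",cv2.resize(im,(640,480),interpolation=2)[:,:,::-1])
E
```

```text
t: 18.05
tool_pos: [0.5272, 0.3666, 0.0727]
tool_rot: [-2.349, -2.084, 0.011]
contact_force: [0.5, -0.7, -1.9]
opening: 0.0392
```

View pics/w5.png

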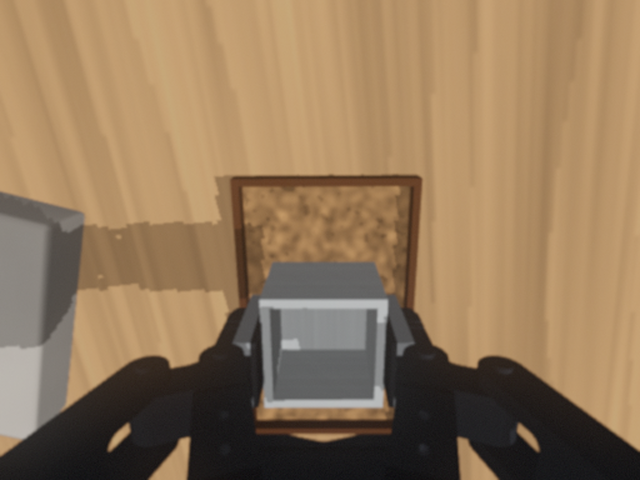

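```bash
python3 -m creep '[[0,0,0,0.025,0,0,0],[0,0,0,0.02,0,0,0],[0,0,0,0.01,0,0,0],[0,0,0,0.003,0,0,0],[0,0,0,0,0,0,0],[0,0,0,0,0,0,0]]';  python3 -m creep '[[0,0,0,0.001,0,0,0],[0,0,0,0,0,0,0]]';python3 -m creep '[[0,0,0,0.001,0,0,0],[0,0,0,0,0,0,0]]'
```

```text
t: 18.7
tool_pos: [0.5308, 0.3677, 0.0198]
tool_rot: [2.351, 2.083, 0.003]
contact_force: [0.1, 0.7, -0.6]
opening: 0.0399
t: 18.9
tool_pos: [0.5304, 0.3676, 0.0181]
tool_rot: [2.351, 2.083, 0.002]
contact_force: [0.4, -0.1, -1.5]
opening: 0.0394
t: 19.1
tool_pos: [0.5299, 0.3673, 0.0163]
tool_rot: [2.351, 2.084, -0.0]
contact_force: [0.5, -0.4, -1.3]
opening: 0.0393
```

```bash
python3 -m creep '[[0,0,0,0.002,0,0,0],[0,0,0,0.001,0,0,0],[0,0,0,0,0,0,0]]';  python3 -m creep '[[0,0,0,0.001,0,0,0],[0,0,0,0,0,0,0]]';python3 -m creep '[[0,0,0,0.001,0,0,0],[0,0,0,0,0,0,0]]'
```

```text
t: 19.4
tool_pos: [0.5296, 0.3672, 0.0129]
tool_rot: [-2.351, -2.084, 0.001]
contact_force: [-0.3, -0.3, -1.4]
opening: 0.0393
t: 19.6
tool_pos: [0.5298, 0.3673, 0.0121]
tool_rot: [-2.351, -2.084, 0.0]
contact_force: [-0.0, -0.4, -1.2]
opening: 0.0394
t: 19.8
tool_pos: [0.53, 0.3674, 0.0114]
tool_rot: [2.351, 2.084, 0.0]
contact_force: [0.6, 0.1, -1.8]
opening: 0.0391
```

```bash
python3 -m creep '[[0,0,0,0.001,0,0,0],[0,0,0,0,0,0,0]]';  python3 -m creep '[[0,0,0,0.001,0,0,0],[0,0,0,0,0,0,0]]'
```

```text
t: 20.0
tool_pos: [0.53, 0.3674, 0.0113]
tool_rot: [2.351, 2.084, -0.0]
contact_force: [-2.9, -0.0, 4.4]
opening: 0.0396
t: 20.2
tool_pos: [0.5301, 0.3674, 0.0113]
tool_rot: [2.351, 2.084, -0.001]
contact_force: [-6.0, -2.3, 9.5]
opening: 0.039
```

```bash
python3 -m creep '[[0,0,0,-0.001,0,0,0],[0.65,0,0,0,0,0,0],[0.65,0,0,0,0,0,0],[0.65,0,0,0,0,0,0],[0.65,0,0,-0.01,0,0,0],[0.65,0,0,-0.02,0,0,0],[1,0,0,-0.03,0,0,0],[1,0,0,-0.03,0,0,0],[1,0,0,-0.01,0,0,0],[1,-0.03,-0.001,0,0,0,0],[1,-0.03,-0.001,0,0,0,0],[1,-0.03,-0.001,0,0,0,0],[1,-0.03,-0.001,0,0,0,0],[1,-0.03,-0.001,0,0,0,0],[1,-0.03,-0.001,0,0,0,0],[1,-0.03,-0.001,0,0,0,0],[1,-0.03,-0.001,0,0,0,0]]'
python3 -m creep '[[1,-0.03,-0.001,0,0,0,0],[1,-0.03,-0.001,0,0,0,0],[1,-0.03,-0.001,0,0,0,0],[1,-0.03,-0.001,0,0,0,0],[1,-0.03,-0.001,0,0,0,0],[1,-0.03,-0.001,0,0,0,0],[1,-0.022,-0.001,0,0,0,0],[1,0,0,0,0,0,8],[1,0,0,0,0,0,8],[1,0,0,0,0,0,8],[1,0,0,0,0,0,8],[1,0,0,0,0,0,8],[1,0,0,0,0,0,0],[1,0,0,0,0,0,0],[1,0,0,0,0,0,0]]'
python3 - <<'E'
from h import *
from station import *
im=get_image("wrist");s=get_image("scene")[140:200,310:400];np.savez("wcal.npz",**calibration("wrist"))
a=cv2.resize(im,(800,600),interpolation=2);a[:200,:300]=cv2.resize(s,(300,200))
cv2.imwrite("pics/w6.png",a[:,:,::-1])
E
```

```text
t: 21.9
tool_pos: [0.4924, 0.1289, 0.1097]
tool_rot: [-2.351, -2.084, 0.001]
contact_force: [0.4, -1.3, -0.4]
opening: 0.0859
t: 23.4
tool_pos: [0.4618, -0.0696, 0.1101]
tool_rot: [-2.921, -1.157, 0.0]
contact_force: [1.0, 0.3, -0.2]
opening: 0.0849
```

View pics/w6.png

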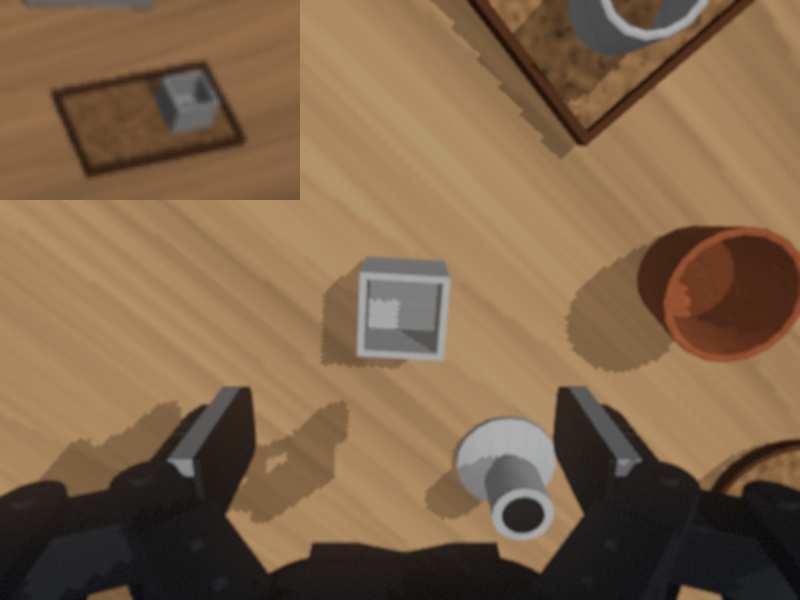

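Run:
```python
from h import *
k=dict(np.load("wcal.npz"));k["k1"]=float(k["k1"])
f=512/800;g=lambda x,y:((x+.5)*f-.5,(y+.5)*f-.5)
P=np.array([plane("wrist",g(x,y),.034,k)[:2] for x,y in [(361,272),(449,276),(443,359),(358,356)]])
print(P.mean(0))
for i in range(4):
    d=P[(i+1)%4]-P[i];print(np.linalg.norm(d),np.degrees(np.arctan2(d[1],d[0])))
print(plane("wrist",g(523,514),.046,k),plane("wrist",g(735,293),.042,k))
```

```text
[ 0.45956818 -0.06935181]
0.039064187348800676 -49.499777551213036
0.03995087268859295 -139.38988694857608
0.03963904801104447 130.9969740174957
0.040297525297540895 39.793920282576984
[ 0.42867621 -0.17853931  0.046     ] [ 0.56754742 -0.16456852  0.042     ]
```

```bash
python3 -m creep '[[1,-0.0015,-0.0017,0.02,0,0,3],[1,0,0,0.025,0,0,0],[1,0,0,0.025,0,0,0],[1,0,0,0.018,0,0,0],[1,0,0,0.01,0,0,0],[1,0,0,0.005,0,0,0],[1,0,0,0,0,0,0],[0,0,0,0,0,0,0],[0,0,0,0,0,0,0],[0,0,0,0,0,0,0],[0,0,0,0,0,0,0],[0,0,0,0,0,0,0],[0,0,0,0,0,0,0],[0,0,0,0,0,0,0]]' 40
```

```text
t: 24.9
tool_pos: [0.4605, -0.0697, 0.0082]
tool_rot: [2.95, 1.077, 0.002]
contact_force: [-0.3, 0.3, 4.8]
opening: 0.0393
```

```bash
python3 -m creep '[[0,0,0,-0.01,0,0,0],[0,0,0,-0.025,0,0,0],[0,0,0,-0.025,0,0,0],[0,0,0,-0.025,0,0,-7.17],[0,0,0,-0.015,0,0,-7.17],[0,0,0,0,0,0,-7.17],[0,0,0,0,0,0,-7.17],[0,0,0,0,0,0,-7.17],[0,0,0,0,0,0,-7.17],[0,0,0,0,0,0,0]]'
python3 -m creep '[[0,0.0263,0.00125,0,0,0,0],[0,0.0263,0.00125,0,0,0,0],[0,0.0263,0.00125,0,0,0,0],[0,0.0263,0.00125,0,0,0,0],[0,0.0263,0.00125,0,0,0,0],[0,0.0263,0.00125,0,0,0,0],[0,0.0263,0.00125,0,0,0,0],[0,0.0263,0.00125,0,0,0,0],[0,0.0263,0.00125,0,0,0,0],[0,0.0263,0.00125,0,0,0,0],[0,0.0263,0.00125,0,0,0,0],[0,0.0263,0.00125,0,0,0,0],[0,0.0263,0.00125,0,0,0,0],[0,0.0263,0.00125,0,0,0,0],[0,0,0,0.02,0,0,0],[0,0,0,0.02,0,0,0],[0,0,0,0,0,0,0],[0,0,0,0,0,0,0],[0,0,0,0,0,0,0]]'
python3 - <<'E'
from h import *
from station import *
im=get_image("wrist")
cv2.imwrite("pics/w7.png",cv2.resize(im,(640,480),interpolation=2)[:,:,::-1])
E
```

```text
t: 25.9
tool_pos: [0.4589, -0.0692, 0.1069]
tool_rot: [-2.35, -2.083, 0.001]
contact_force: [0.5, -0.2, -1.9]
opening: 0.0397
t: 27.8
tool_pos: [0.5218, 0.2941, 0.0686]
tool_rot: [2.352, 2.082, 0.002]
contact_force: [0.8, 0.0, -0.7]
opening: 0.0393
```

View pics/w7.png

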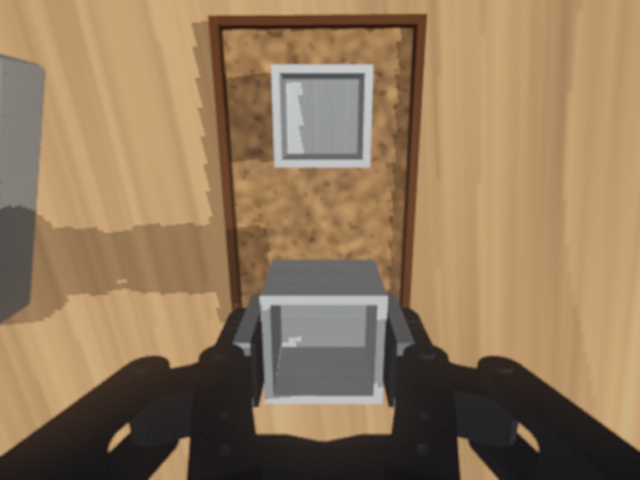

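```bash
python3 -m creep '[[0,0.008,0,0.02,0,0,0],[0,0,0,0.02,0,0,0],[0,0,0,0.01,0,0,0],[0,0,0,0.004,0,0,0],[0,0,0,0,0,0,0],[0,0,0,0,0,0,0],[0,0,0,0,0,0,0]]';  python3 -m creep '[[0,0,0,0.001,0,0,0],[0,0,0,0,0,0,0]]';python3 -m creep '[[0,0,0,0.001,0,0,0],[0,0,0,0,0,0,0]]'
```

```text
t: 28.55
tool_pos: [0.523, 0.3022, 0.0146]
tool_rot: [2.35, 2.083, 0.003]
contact_force: [-0.1, 0.0, -0.8]
opening: 0.0395
t: 28.75
tool_pos: [0.5223, 0.302, 0.0127]
tool_rot: [2.351, 2.084, 0.001]
contact_force: [-0.7, -0.4, -1.6]
opening: 0.0394
t: 28.95
tool_pos: [0.5224, 0.3021, 0.0123]
tool_rot: [2.351, 2.084, 0.0]
contact_force: [-3.1, -1.7, 5.6]
opening: 0.0393
```

```bash
python3 -m creep '[[0.65,0,0,0,0,0,0],[0.65,0,0,0,0,0,0],[0.65,0,0,0,0,0,0],[0.65,0,0,-0.01,0,0,0],[0.65,0,0,-0.02,0,0,0],[1,0,0,-0.03,0,0,0],[1,0,0,-0.03,0,0,0],[1,0,0,-0.01,0,0,0],[1,-0.0287,-0.0021,0,0,0,0],[1,-0.0287,-0.0021,0,0,0,0],[1,-0.0287,-0.0021,0,0,0,0],[1,-0.0287,-0.0021,0,0,0,0],[1,-0.0287,-0.0021,0,0,0,0],[1,-0.0287,-0.0021,0,0,0,0],[1,-0.0287,-0.0021,0,0,0,0],[1,-0.0287,-0.0021,0,0,0,0]]'
python3 -m creep '[[1,-0.0287,-0.0021,0,0,0,0],[1,-0.0287,-0.0021,0,0,0,0],[1,-0.0287,-0.0021,0,0,0,0],[1,-0.0287,-0.0021,0,0,0,0],[1,-0.0287,-0.0021,0,0,0,0],[1,-0.0287,-0.0021,0,0,0,0],[1,-0.0287,-0.0021,0,0,0,0],[1,-0.0287,-0.0021,0,0,0,0],[1,-0.0287,-0.0021,0,0,0,0],[1,0,0,0,0,0,0],[1,0,0,0,0,0,0],[1,0,0,0,0,0,0]]'
python3 - <<'E'
from h import *
from station import *
im=get_image("wrist");s=get_image("scene")[140:200,310:400];np.savez("wcal.npz",**calibration("wrist"))
a=cv2.resize(im,(800,600),interpolation=2);a[:200,:300]=cv2.resize(s,(300,200))
cv2.imwrite("pics/w8.png",a[:,:,::-1])
E
```

```text
t: 30.55
tool_pos: [0.4771, 0.0749, 0.1107]
tool_rot: [-2.35, -2.084, 0.001]
contact_force: [0.1, -0.6, -0.3]
opening: 0.0855
t: 31.75
tool_pos: [0.428, -0.1773, 0.1109]
tool_rot: [-2.349, -2.084, -0.0]
contact_force: [-1.1, -0.7, 0.4]
opening: 0.0856
```

View pics/w8.png

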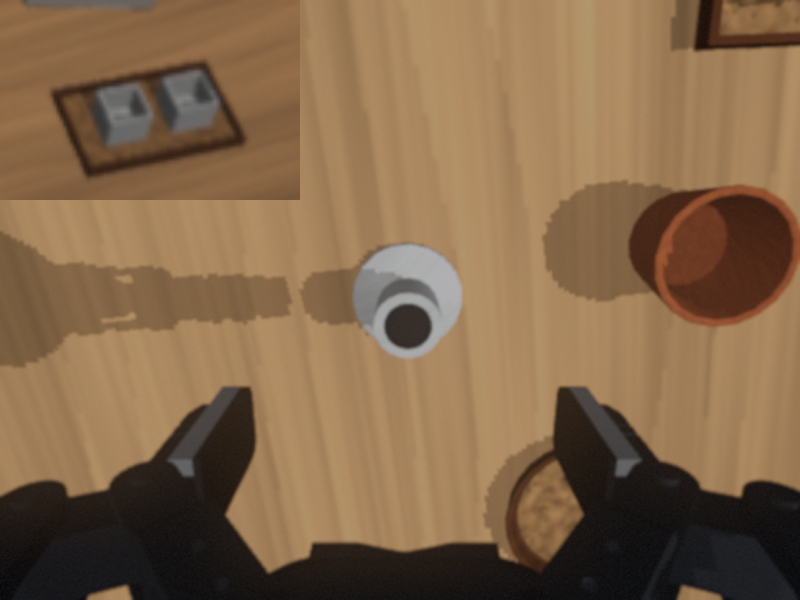

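Run:
```python
from h import *
k=dict(np.load("wcal.npz"));k["k1"]=float(k["k1"])
f=512/800;g=lambda x,y:((x+.5)*f-.5,(y+.5)*f-.5)
print(plane("wrist",g(408,326),.046,k),plane("wrist",g(408,297),.004,k),plane("wrist",g(506,515),.012,k))
```

```text
[ 0.42893794 -0.17840458  0.046     ] [ 0.4293294  -0.17783972  0.004     ] [ 0.4698677  -0.31058152  0.012     ]
```

```bash
python3 -m creep '[[1,-0.001,0.001,0.02,0,0,0],[1,0,0,0.025,0,0,0],[1,0,0,0.025,0,0,0],[1,0,0,0.016,0,0,0],[1,0,0,0.01,0,0,0],[1,0,0,0,0,0,0],[1,0,0,0,0,0,0],[0,0,0,0,0,0,0],[0,0,0,0,0,0,0],[0,0,0,0,0,0,0],[0,0,0,0,0,0,0],[0,0,0,0,0,0,0],[0,0,0,0,0,0,0],[0,0,0,0,0,0,0],[0,0,0,0,0,0,0]]' 40
```

```text
t: 33.35
tool_pos: [0.4294, -0.1796, 0.0159]
tool_rot: [2.35, 2.084, 0.0]
contact_force: [-1.4, -0.3, 5.9]
opening: 0.0288
```

```bash
python3 -m creep '[[0,0,0,-0.01,0,0,0],[0,0,0,-0.025,0,0,0],[0,0,0,-0.025,0,0,0],[0,0,0,-0.025,0,0,0],[0,0,0,-0.015,0,0,0],[0,-0.01824,0.0151,0,0,0,0],[0,-0.01824,0.0151,0,0,0,0],[0,-0.01824,0.0151,0,0,0,0],[0,-0.01824,0.0151,0,0,0,0],[0,-0.01824,0.0151,0,0,0,0],[0,-0.01824,0.0151,0,0,0,0],[0,-0.01824,0.0151,0,0,0,0],[0,0,0,0.025,0,0,0],[0,0,0,0.02,0,0,0],[0,0,0,0,0,0,0],[0,0,0,0,0,0,0],[0,0,0,0,0,0,0]]'
python3 - <<'E'
from h import *
from station import *
im=get_image("wrist");s=get_image("scene")[190:265,110:210];np.savez("wcal.npz",**calibration("wrist"))
a=cv2.resize(im,(800,600),interpolation=2);a[:240,:320]=cv2.resize(s,(320,240))
cv2.imwrite("pics/w9.png",a[:,:,::-1])
E
```

```text
t: 35.05
tool_pos: [0.5193, -0.319, 0.0717]
tool_rot: [2.349, 2.083, 0.001]
contact_force: [0.5, -0.8, -1.0]
opening: 0.0289
```

View pics/w9.png

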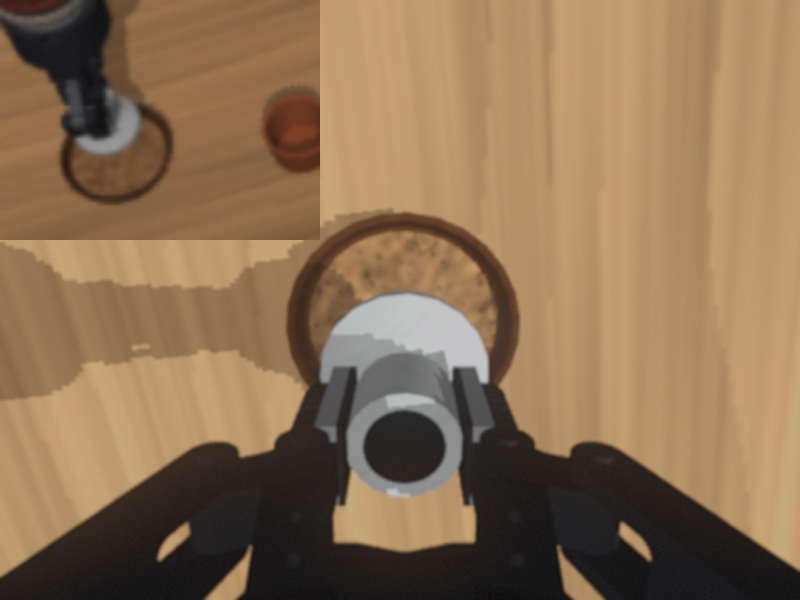

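Run:
```python
from h import *
k=dict(np.load("wcal.npz"));k["k1"]=float(k["k1"])
f=512/800;g=lambda x,y:((x+.5)*f-.5,(y+.5)*f-.5)
P=np.array([plane("wrist",g(*p),.012,k)[:2] for p in [(287,320),(519,320),(403,212),(310,264),(496,264)]])
A=np.c_[2*P,np.ones(len(P))];s=np.linalg.lstsq(A,(P**2).sum(1),rcond=None)[0];print(s[:2],np.sqrt(s[2]+s[:2]@s[:2]))
```

```text
[ 0.51823023 -0.3202654 ] 0.04865715328547734
```

```bash
python3 -m creep '[[0,-0.001,-0.001,0.02,0,0,0],[0,0,0,0.016,0,0,0],[0,0,0,0.009,0,0,0],[0,0,0,0.004,0,0,0],[0,0,0,0,0,0,0],[0,0,0,0,0,0,0],[0,0,0,0,0,0,0]]';  python3 -m creep '[[0,0,0,0.001,0,0,0],[0,0,0,0,0,0,0]]';python3 -m creep '[[0,0,0,0.001,0,0,0],[0,0,0,0,0,0,0]]'
```

```text
t: 35.85
tool_pos: [0.518, -0.3199, 0.0219]
tool_rot: [2.35, 2.083, 0.0]
contact_force: [0.3, 0.0, -1.4]
opening: 0.029
t: 36.05
tool_pos: [0.5177, -0.3196, 0.0204]
tool_rot: [2.351, 2.084, 0.0]
contact_force: [0.2, -0.5, -0.9]
opening: 0.029
t: 36.25
tool_pos: [0.5177, -0.3197, 0.02]
tool_rot: [2.351, 2.084, -0.0]
contact_force: [-1.8, 1.0, 3.0]
opening: 0.0291
```

```bash
python3 -m creep '[[0.65,0,0,0,0,0,0],[0.65,0,0,0,0,0,0],[0.65,0,0,0,0,0,0],[0.65,0,0,0,0,0,0],[0.65,0,0,-0.01,0,0,0],[0.65,0,0,-0.02,0,0,0],[0.65,0,0,-0.03,0,0,0],[0.65,0,0,-0.03,0,0,0],[1,0.025,0,-0.03,0,0,0],[1,0.025,-0.02,-0.03,0,0,0],[1,0.025,-0.02,-0.03,0,0,0],[1,0.025,-0.02,-0.03,0,0,0],[1,0.025,-0.02,0,0,0,0],[1,0.025,-0.02,0,0,0,0],[1,0.02,-0.02,0,0,0,0],[1,0.02,-0.02,0,0,0,0],[1,0,0,0,0,0,0],[1,0,0,0,0,0,0],[1,0,0,0,0,0,0]]'
python3 - <<'E'
from h import *
from station import *
s=get_image("scene")[100:275,110:400];d=get_image("side")[100:310,170:380]
cv2.imwrite("pics/f.png",np.hstack([cv2.resize(s,(490,296),interpolation=2),cv2.resize(d,(296,296),interpolation=2)])[:,:,::-1])
E
```

```text
t: 38.15
tool_pos: [0.4018, -0.1147, 0.2298]
tool_rot: [2.351, 2.083, 0.0]
contact_force: [0.1, 0.2, -0.7]
opening: 0.0853
```

View pics/f.png

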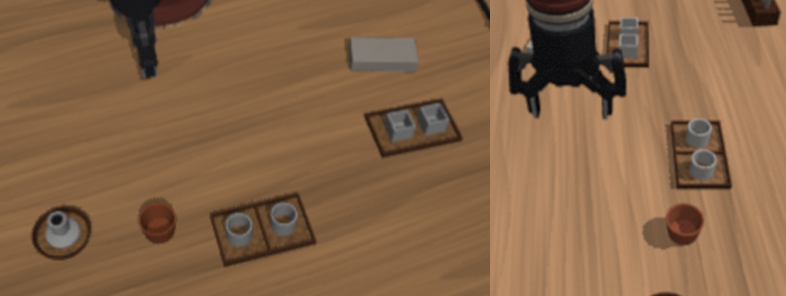

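```bash
python3 -c "from station import finish_job; print(finish_job())"
```

```text
the job is handed in; nothing more can be done
None
```

I sorted all five pieces in the order asked and handed the job in at about 38 s on the robot's clock. One napkin ring stands in each bay, both salt cellars stand side by side and square in the open tray, and the candle holder is in the dish.

- **Placing:** I lowered each piece in roughly 1 mm steps until the wrist felt the floor, then released it. The contact force stayed below about 16 N, at the heights expected for the 4 mm tray floors.
- **Last pictures:** The scene view shows every piece upright inside its own tray, with nothing on a rim. The flux pot and brick look to be where they were; I did not re-measure them. The candle in the dish is confirmed only from the scene view, because the dish lies mostly outside the side camera's picture.
- **Disagreements:** My first two-view heights came out about 1–5 mm above the stated sizes for the pieces, and about 8 mm for the pot. I corrected the positions by up to about 4 mm with close wrist-camera views before each grasp. The first estimate of one salt cellar's angle was about 10° off and was corrected the same way.

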